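# Turn the condiment row round for the far side of the bar

## Robot

A 6-joint arm with a two-finger parallel gripper is mounted at the origin on the work surface; the furniture and walls round the work are solid. World frame = base frame: x ahead of the robot, y to its left, z up, the work surface at z = 0. Lengths are in m, angles in rad, forces in N, time in s.
With the tool pointing down it reaches from about 0.325 to 0.775 m from the base axis. Payload 9.3 kg.
Tool frame: the origin (TCP) lies on the centre line of the jaws, within the pads' length; the fingertips stand bot.tips_ahead ahead of it and the grasp point (between the pads) lies 8 mm behind it (bot.tips_ahead is the distance from the TCP to the fingertips, in m); z points along the fingers, y is the line along which they close (so a half turn about z gives the same grasp; the last joint's range is limited). The gripper opens to 85 mm and grips with 20 to 120 N. Pads are 22 mm wide; open, the fingers measure 114 mm over their backs; the gripper's body (76 mm by 85 mm) begins 54 mm behind the grasp point. The pads swing forward as they close: fully open they stand 13 mm farther back than shut.
Start: joints at [-1.316, 0.259, 0.021, 1.334, 0, 1.418], TCP at [0.218, -0.505, 0.242] pointing down, gripper open.
Joint ranges: [-3.04, 3.04], [-0.91, 1.82], [-1.04, 1.36], [-1.92, 1.95], [-1.52, 1.45], [-3.14, 3.14]. Speed limits (rad/s): [2.22, 2.22, 2.79, 3.14, 3.14, 3.14].

## Interface

Orientations are given as [roll, pitch, yaw] about the fixed x, y, z axes, in that order (R = Rz(yaw) Ry(pitch) Rx(roll)).
In Python, from plant import bot gives the robot as it stands.
- The arm moves only by the shell command python3 -m creep 'ROWS'. ROWS is JSON, a list of rows, each a list of 7 numbers: the shift along the world's x, y, z in cm, then the turn, a rotation vector about the world's x, y, z in degrees, then the finger opening in cm, from 0 to 8.54. In form: [[dx, dy, dz, ax, ay, az, gripper], ...]. A call has 1 to 12 rows; each row is the pose to reach, as a shift and turn from the pose commanded when the call began; what a row does not reach only later rows make up. A row lasts 1/10 s, in which the tool goes at most 50 mm and 8.59 degrees, less where a joint would pass 70% of its speed; a pose out of reach is approached as far as the arm can. A call with a gripper value outside its range is refused whole. The fingers move at their own pace and stop on an object; the grip force is fixed at half the most. Time passes only in rows, so rows that repeat a pose let the fingers close. It gives the time, the measured TCP pose, the force, the opening and the grip force at its end, in the units of the state.
- bot.sense(): the state, without advancing time (a new reading comes with each control period).
- bot.snapshot(name): name is "scene" or "top" or "wrist"; returns (picture, depth): 420x560x3 uint8, blue, green, red; 420x560 float32, m along the optical axis (not along the pixel's ray), 0 where there is no reading.
- bot.camera_info(name): a dict with "fx", "fy", "cx", "cy" (pixels), "R" (3x3) and "t" (3): a world point X has camera coordinates R X + t. Camera axes: x right, y down, z forward; pixel columns grow to the right and rows downward; lengths in m; the calibration is good to about 2 mm. The wrist camera is an equidistant fisheye: a pixel r from the principal point sees the ray r / f radians off the axis. A picture is of the moment at which its call begins: read the wrist's pose just before it. camera_info takes no time and is no camera call; for the wrist camera it gives the pose at the moment of the call.
- bot.close_job(): hands the job in; it is judged then, once.
The state is a dict: "time_s": time; "joint_positions": joint angles; "qd": joint speeds; "joint_efforts": joint torques, N m; "ee_pos": TCP position; "orientation": TCP orientation; "wrist_force": force on the tool from outside, world axes, zero at the start; "ft_torque": the same for the moment, N m; "opening": opening from 0.0 (shut) to 1.0 (fully open); "finger_force": force on a finger pad.
Only numpy, scipy, OpenCV 4.12 (cv2) and the standard library are available. Lean on these libraries where they do the work, as an engineer would, in place of code of your own. Each camera call takes 0.05 s, during which the arm holds its last target. There are 200 camera calls.

## Task

The guests will sit on the far side of the bar, so move the pepper mill, salt shaker, spice jar and red-lidded jar from the dark rack to the light rack in the reverse order: what stands farthest left in the dark rack goes farthest right in the light one, and so on along the row, left and right as the robot sees them. Stand each upright in the middle of its own compartment, tip nothing over, and leave the mug, candle, tea box and apple where they are.

Things in the scene. Friction and masses are not known exactly. Their poses are not given: they have to be found in the camera images.
- dark_rack: Dark-wood rack holding the row at the start, left or right of the light one. Fixed, 96 x 366 mm. Four compartments along y, centres y = +135, +45, -45, -135 mm, x = 0; each 84 x 84 mm inside, floor 12 mm above the worktop; dividers and walls 6 mm thick, tops at 22 mm (ends 26). Origin: centre of underside, on the worktop; +y to the robot's left, +x away from it, turned up to 15 degrees.
- light_rack: The light-wood rack, empty at the start. Fixed, 96 x 366 mm. Four compartments along y, centres y = +135, +45, -45, -135 mm, x = 0; each 84 x 84 mm inside, floor 12 mm above the worktop; dividers and walls 6 mm thick, tops at 22 mm (ends 26). Origin: centre of underside, on the worktop; +y to the robot's left, +x away from it, turned up to 15 degrees.
- pepper_mill: Tall turned-wood pepper mill, 58 mm across the foot, 170 mm high; its round wooden head is 48 mm across between 123 and 159 mm height, with a small 12 mm knob above; the head does not turn; easily gripped round the head at 140 mm. About 0.18 kg. Stands upright; origin: centre of its underside, z up along its axis. Its turn about z does not matter.
- salt_shaker: Small salt shaker with a light grey domed top and grey salt in the clear body, 44 mm across, 90 mm high; the body is up to 44 mm wide up to 74 mm, the top 34 mm wide; grip at about 50 mm. About 0.1 kg. Stands upright; origin: centre of its underside, z up along its axis. Its turn about z does not matter.
- spice_jar: Slim glass spice jar with a black cap, 41 mm across at every height, 105 mm high; grip at about 65 mm. About 0.11 kg. Stands upright; origin: centre of its underside, z up along its axis. Its turn about z does not matter.
- red_lid_jar: Squat jar with a red lid, 58 x 62 mm, 86 mm high; 62 mm along its y axis; grip at about 52 mm. About 0.36 kg. Stands upright; origin: centre of its underside, z up along its axis. Its turn about z does not matter.
- green_pad: Round green pad, 78 mm across, 3 mm thick, fixed in one compartment of the dark rack; at the start the pepper mill stands on it, so it still shows afterwards where that thing stood. Origin: centre of its underside, on the compartment's floor.
- blue_pad: Round blue pad, 78 mm across, 3 mm thick, fixed in one compartment of the dark rack; at the start the salt shaker stands on it, so it still shows afterwards where that thing stood. Origin: centre of its underside, on the compartment's floor.
- orange_pad: Round orange pad, 78 mm across, 3 mm thick, fixed in one compartment of the dark rack; at the start the spice jar stands on it, so it still shows afterwards where that thing stood. Origin: centre of its underside, on the compartment's floor.
- yellow_pad: Round yellow pad, 78 mm across, 3 mm thick, fixed in one compartment of the dark rack; at the start the red-lidded jar stands on it, so it still shows afterwards where that thing stood. Origin: centre of its underside, on the compartment's floor.
- mug: Teal and cream mug, 78 x 113 x 101 mm, loose; a bystander, to be left where it stands. Origin: centre of its underside.
- candle: Glass jar candle with green wax and a glass lid, 86 mm across, 128 mm high, loose; a bystander, to be left where it stands. Origin: centre of its underside.
- tea_box: Cream and green tea carton, 65 x 142 x 73 mm, loose; a bystander, to be left where it stands. Origin: centre of its underside.
- apple: Red apple, 80 mm across, 69 mm high, loose; a bystander, to be left where it stands. Origin: centre of its underside.
Things that resemble listed ones, but are neither listed nor needed, are in the scene too. Leave any yellow look-alike of the red_lid_jar alone.

How it is judged:
At the end, for the whole second after the job is handed in: Each of the four things stands released, at rest, upright (within 7 degrees), on the floor of the light rack (within 5 mm), within 15 mm each way of the centre of the compartment mirroring its pad's: pad at y = +135 mm in the dark rack means y = -135 mm in the light rack, and so on (((y of green_pad in the frame of dark_rack between 0.115 and 0.155 m and y of pepper_mill in the frame of light_rack between -0.15 and -0.12 m) or (y of green_pad in the frame of dark_rack between 0.025 and 0.065 m and y of pepper_mill in the frame of light_rack between -0.06 and -0.03 m) or (y of green_pad in the frame of dark_rack between -0.065 and -0.025 m and y of pepper_mill in the frame of light_rack between 0.03 and 0.06 m) or (y of green_pad in the frame of dark_rack between -0.155 and -0.115 m and y of pepper_mill in the frame of light_rack between 0.12 and 0.15 m)) and x of pepper_mill in the frame of light_rack between -0.015 and 0.015 m and z of pepper_mill in the frame of light_rack between 0.007 and 0.017 m and angle between each of pepper_mill, salt_shaker, spice_jar, red_lid_jar's own z axis and vertical below 0.12 rad and linear speed of each of pepper_mill, salt_shaker, spice_jar, red_lid_jar below 0.02 m/s and angular speed of each of pepper_mill, salt_shaker, spice_jar, red_lid_jar below 0.2 rad/s and ((y of blue_pad in the frame of dark_rack between 0.115 and 0.155 m and y of salt_shaker in the frame of light_rack between -0.15 and -0.12 m) or (y of blue_pad in the frame of dark_rack between 0.025 and 0.065 m and y of salt_shaker in the frame of light_rack between -0.06 and -0.03 m) or (y of blue_pad in the frame of dark_rack between -0.065 and -0.025 m and y of salt_shaker in the frame of light_rack between 0.03 and 0.06 m) or (y of blue_pad in the frame of dark_rack between -0.155 and -0.115 m and y of salt_shaker in the frame of light_rack between 0.12 and 0.15 m)) and x of salt_shaker in the frame of light_rack between -0.015 and 0.015 m and z of salt_shaker in the frame of light_rack between 0.007 and 0.017 m and ((y of orange_pad in the frame of dark_rack between 0.115 and 0.155 m and y of spice_jar in the frame of light_rack between -0.15 and -0.12 m) or (y of orange_pad in the frame of dark_rack between 0.025 and 0.065 m and y of spice_jar in the frame of light_rack between -0.06 and -0.03 m) or (y of orange_pad in the frame of dark_rack between -0.065 and -0.025 m and y of spice_jar in the frame of light_rack between 0.03 and 0.06 m) or (y of orange_pad in the frame of dark_rack between -0.155 and -0.115 m and y of spice_jar in the frame of light_rack between 0.12 and 0.15 m)) and x of spice_jar in the frame of light_rack between -0.015 and 0.015 m and z of spice_jar in the frame of light_rack between 0.007 and 0.017 m and ((y of yellow_pad in the frame of dark_rack between 0.115 and 0.155 m and y of red_lid_jar in the frame of light_rack between -0.15 and -0.12 m) or (y of yellow_pad in the frame of dark_rack between 0.025 and 0.065 m and y of red_lid_jar in the frame of light_rack between -0.06 and -0.03 m) or (y of yellow_pad in the frame of dark_rack between -0.065 and -0.025 m and y of red_lid_jar in the frame of light_rack between 0.03 and 0.06 m) or (y of yellow_pad in the frame of dark_rack between -0.155 and -0.115 m and y of red_lid_jar in the frame of light_rack between 0.12 and 0.15 m)) and x of red_lid_jar in the frame of light_rack between -0.015 and 0.015 m and z of red_lid_jar in the frame of light_rack between 0.007 and 0.017 m); the robot touches nothing.
It fails at once if the mug, candle, tea box or apple is pushed more than 25 mm (distance of any of mug, candle, tea_box, apple from where it was at the start of the episode above 0.025 m).
It fails at once if a thing of the row is tipped more than about 35 degrees (angle between any of pepper_mill, salt_shaker, spice_jar, red_lid_jar's own z axis and vertical above 0.6 rad).
It also fails if it takes over 115 s, if anything falls off the work surface, if the arm or the gripper's body presses on something with over 40 N, if the wrist force passes 120 N, or if a joint passes its speed limit or range.

## Working session

There is one attempt and no reset: what is moved stays moved. The work goes in short steps, Python scripts to look and compute and a shell command to move; the robot and the scene stay as the last step left them, time stands still between calls to the robot, and variables do not carry over. Pictures are saved under pics/ and viewed, at most 14 in all, crops included, and the job is handed in when it is done.

```bash
mkdir -p pics; python3 - <<'E'
from plant import bot
import cv2
print(bot.sense(), bot.tips_ahead)
for n in("scene","top"):
    p,d=bot.snapshot(n); cv2.imwrite(f"pics/{n}0.png",p)
    import numpy as np; np.save(f"pics/{n}0.npy",d)
    print(n,bot.camera_info(n))
E
```

```text
{'time_s': 0.0, 'joint_positions': array([-1.31560556e+00,  2.59220768e-01,  2.07553252e-02,  1.33369599e+00,
       -8.63125590e-07,  1.41821557e+00]), 'qd': array([-6.61301064e-04,  8.19508771e-04, -9.50571266e-04,  5.51742367e-04,
       -7.30829950e-05,  1.00154586e-03]), 'joint_efforts': array([-5.73848065e-04, -5.55644739e+01,  3.44531465e+01,  1.38439494e-02,
       -2.22644194e-04,  4.33869559e-06]), 'ee_pos': array([ 0.21804825, -0.50464302,  0.2416481 ]), 'orientation': array([-3.14024328e+00, -2.06628271e-04,  4.07771379e-01]), 'wrist_force': array([-0.29975563,  0.07519149,  0.53941912]), 'ft_torque': array([-0.00874141, -0.03565742,  0.01278889]), 'finger_force': 0.0, 'opening': 0.9977530821846368} 0.011
scene {'fx': 423.7783450225662, 'fy': 423.7783450225662, 'cx': 277.58665018949, 'cy': 218.80872088968206, 'R': array([[ 0.75935174, -0.65065343,  0.00592008],
       [-0.4844416 , -0.57139979, -0.66243386],
       [ 0.4343976 ,  0.50015237, -0.74909701]]), 't': array([-0.39647163,  0.22438819,  1.5000591 ])}
top {'fx': 388.9565057581739, 'fy': 388.9565057581739, 'cx': 278.7109367188184, 'cy': 213.98710592326466, 'R': array([[ 0.01876856, -0.9996317 ,  0.01960096],
       [-0.99682785, -0.02022526, -0.07697518],
       [ 0.07734326, -0.01809407, -0.99684032]]), 't': array([-0.09528289,  0.47599372,  1.22979564])}
```

View pics/scene0.png

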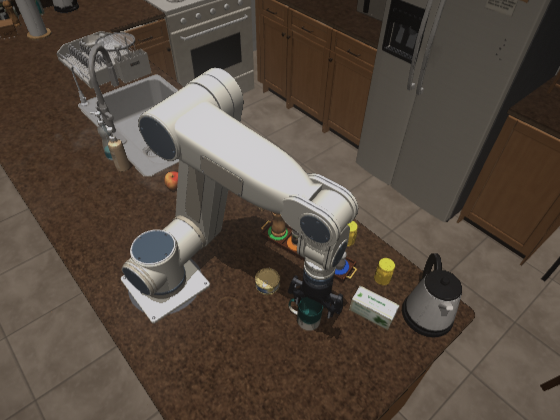

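View pics/top0.png

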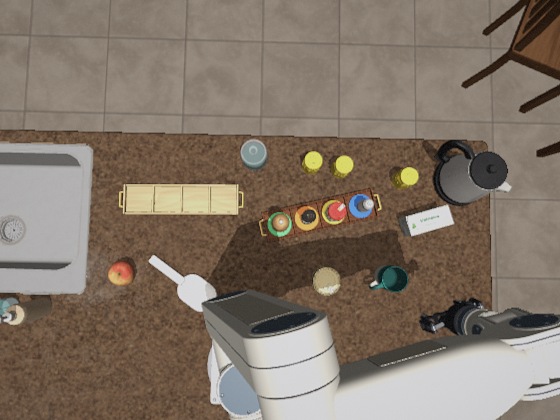

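The top view shows the dark rack at (260–380, 195–235). From the left (+y) it holds the pepper mill on green (280,222), the spice jar on orange (308,216), the red-lidded jar on yellow (334,210) and the salt shaker on blue (362,205). The light rack is empty at (120–242, 183–215). The yellow jars at (313,161), (344,166) and (405,177) are look-alikes outside the rack, so I'll leave them. An enlarged crop should confirm this while I measure.

```bash
cat > h.py <<'E'
import numpy as np, cv2
from plant import bot
def ray(n,px,z,ci=None):
    c=ci or bot.camera_info(n); R,t=c['R'],np.array(c['t'])
    o=-R.T@t; d=R.T@np.array([(px[0]-c['cx'])/c['fx'],(px[1]-c['cy'])/c['fy'],1])
    return o+d*(z-o[2])/d[2]
def proj(n,X):
    c=bot.camera_info(n); q=c['R']@np.asarray(X)+c['t']
    return np.array([c['fx']*q[0]/q[2]+c['cx'],c['fy']*q[1]/q[2]+c['cy']])
def points(n,d):
    c=bot.camera_info(n); v,u=np.mgrid[:d.shape[0],:d.shape[1]]
    P=np.stack([(u-c['cx'])/c['fx']*d,(v-c['cy'])/c['fy']*d,d],-1)
    return (P-c['t'])@c['R']
E
python3 - <<'E'
from h import *
p=cv2.imread('pics/top0.png'); d=np.load('pics/top0.npy'); P=points('top',d)
hsv=cv2.cvtColor(p,cv2.COLOR_BGR2HSV)
cv2.imwrite('pics/crop.png',cv2.resize(p[140:250,245:400],None,fx=5,fy=5,interpolation=cv2.INTER_CUBIC))
# light rack
m=cv2.inRange(hsv,(15,40,110),(32,200,255)); m[:,:100]=0;m[:,255:]=0;m[:170]=0;m[225:]=0
m=cv2.morphologyEx(m,cv2.MORPH_CLOSE,np.ones((7,7))); m=cv2.morphologyEx(m,cv2.MORPH_OPEN,np.ones((19,9)))
c=max(cv2.findContours(m,0,1)[0],key=cv2.contourArea); r=cv2.minAreaRect(c); b=cv2.boxPoints(r)
W=np.array([ray('top',q,.022) for q in b]); print('light box',b.round(1).tolist(),W.round(3).tolist(),W.mean(0))
for i in range(4): e=W[(i+1)%4]-W[i]; print(np.hypot(*e[:2]),np.degrees(np.arctan2(e[1],e[0])))
# pads
for nm,lo,hi,x in(('green',(45,120,40),(75,255,255),(265,295)),('orange',(8,150,120),(19,255,255),(293,322)),('yellow',(22,150,100),(33,255,255),(320,348)),('blue',(100,120,60),(125,255,255),(345,378))):
    m=cv2.inRange(hsv,lo,hi); m[:188]=0;m[242:]=0;m[:,:x[0]]=0;m[:,x[1]:]=0
    v,u=np.nonzero(m); (cx,cy),rr=cv2.minEnclosingCircle(np.stack([u,v],1).astype(np.float32))
    w=ray('top',(cx,cy),.015); print(nm,len(u),(round(cx,1),round(cy,1)),round(rr,1),w.round(4))
# objects: elevated points in the dark rack
m=((P[...,2]>.06)&(d>0)).astype(np.uint8); m[:185]=0;m[240:]=0;m[:,:260]=0;m[:,385:]=0
n,l,s,ce=cv2.connectedComponentsWithStats(m)
for i in range(1,n):
    if s[i,4]>30:
        k=l==i; z=P[k][:,2]; zt=np.percentile(z,90); t=P[k][z>zt-.012]; print(ce[i].round(1),s[i,4],'zmax',z.max().round(3),'top centre',((t.max(0)+t.min(0))/2).round(4),np.median(t,0).round(4))
E
```

```text
light box [[117.0, 176.0], [243.0, 176.0], [243.0, 223.0], [117.0, 223.0]] [[0.589, 0.434, 0.022], [0.598, 0.031, 0.022], [0.446, 0.028, 0.022], [0.438, 0.427, 0.022]] [0.51796755 0.22996203 0.022     ]
0.40284047322400135 -88.72647615618924
0.15165586137349907 -178.52002365307536
0.3991233005624032 91.13621845957476
0.15075874095019884 2.8945657480647182
green 64 (276.5, 224.0) 11.0 [ 0.4457 -0.0795  0.015 ]
orange 114 (306.2, 218.1) 12.8 [ 0.4665 -0.175   0.015 ]
yellow 52 (332.5, 212.0) 12.3 [ 0.4881 -0.2598  0.015 ]
blue 249 (360.2, 205.6) 11.8 [ 0.5109 -0.3496  0.015 ]
[366.1 203.8] 150 zmax 0.11 top centre [ 0.5107 -0.3551  0.1012] [ 0.51   -0.3532  0.1009]
[335.8 210.6] 302 zmax 0.107 top centre [ 0.487  -0.2597  0.1007] [ 0.4866 -0.259   0.1012]
[308.  215.6] 174 zmax 0.127 top centre [ 0.4688 -0.1724  0.1191] [ 0.4686 -0.1733  0.1207]
[279.9 221.4] 250 zmax 0.187 top centre [ 0.4479 -0.0874  0.1755] [ 0.4464 -0.0874  0.1713]
```

View pics/crop.png

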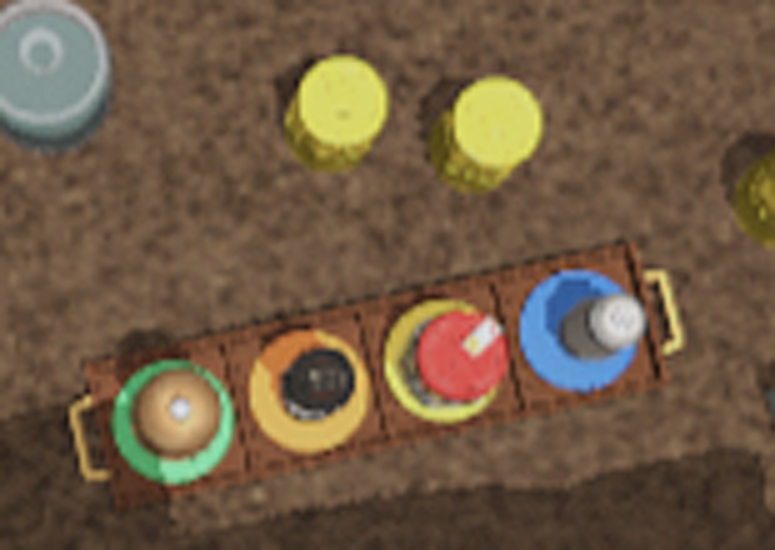

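The crop confirms the order: mill head (280,222), black cap (308,216), red lid (336,211) and grey dome (366,204). The yellow-lidded jars are outside the rack. My light-rack mask was too loose, so I'll redo it.

```bash
python3 - <<'E'
from h import *
p=cv2.imread('pics/top0.png'); hsv=cv2.cvtColor(p,cv2.COLOR_BGR2HSV)
print(hsv[190:212:7,140].tolist(),hsv[225,140:180:10].tolist())
m=cv2.inRange(hsv,(12,30,150),(35,220,255)); m[:,:100]=0;m[:,255:]=0;m[:170]=0;m[228:]=0
m=cv2.morphologyEx(m,cv2.MORPH_OPEN,np.ones((9,1)))
m=cv2.morphologyEx(m,cv2.MORPH_CLOSE,np.ones((3,3)))
c=max(cv2.findContours(m,0,1)[0],key=cv2.contourArea); r=cv2.minAreaRect(c); b=cv2.boxPoints(r)
W=np.array([ray('top',q,.022) for q in b]); print(b.round(1).tolist(),W.round(3).tolist(),W.mean(0))
for i in range(4): e=W[(i+1)%4]-W[i]; print(np.hypot(*e[:2]),np.degrees(np.arctan2(e[1],e[0])))
o=p.copy(); cv2.drawContours(o,[c],-1,(0,0,255),1)
cv2.imwrite('pics/lr.png',np.vstack([cv2.resize(q[165:230,105:260],None,fx=4,fy=4,interpolation=cv2.INTER_CUBIC) for q in(p,o)]))
E
```

```text
[[23, 70, 216], [24, 69, 215], [24, 68, 215], [23, 72, 198]] [[13, 102, 115], [14, 105, 104], [13, 99, 116], [13, 103, 111]]
[[119.0, 184.0], [237.0, 184.0], [237.0, 214.0], [119.0, 214.0]] [[0.563, 0.427, 0.022], [0.572, 0.05, 0.022], [0.475, 0.047, 0.022], [0.467, 0.422, 0.022]] [0.51923096 0.23645715 0.022     ]
0.3765893224404305 -88.75002920221188
0.09679082852660206 -178.45223188875332
0.37436778963137357 91.16231272935707
0.09625534938087721 2.872263389423126
```

View pics/lr.png

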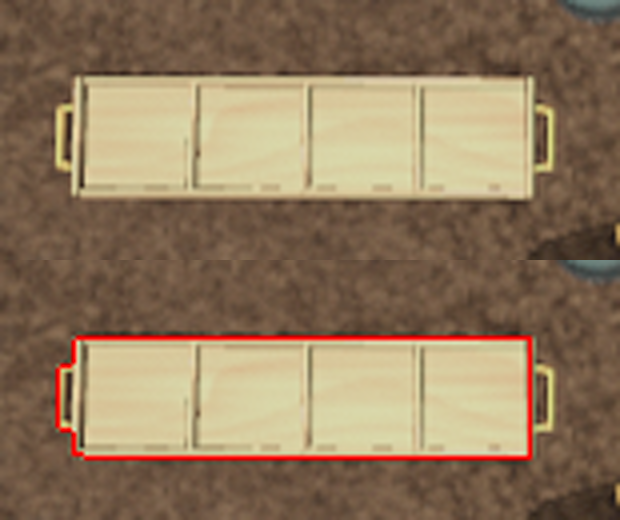

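The light rack is at about (0.5195, 0.229) with yaw 1.3°. Its ends are at crop x≈75 and 533, which is u≈123.5 and 238. The dark rack's yaw is about 13.6°. I'll move the pepper mill first, with the jaws closing across the row.

```bash
python3 -m creep '[[0,0,5,0,0,0,8.54],[0,0,10,0,0,8,8.54],[3,5,10,0,0,16,8.54],[5,9,10,0,0,24,8.54],[8,14,10,0,0,32,8.54],[10,18,10,0,0,40,8.54],[12.5,23,10,0,0,48,8.54],[15,27,10,0,0,56,8.54],[17.5,32,10,0,0,64,8.54],[20,36.5,10,0,0,72,8.54],[22.9,41.8,10,0,0,80.2,8.54],[22.9,41.8,10,0,0,80.2,8.54]]'; python3 -m creep '[[0,0,0,0,0,0,8.54],[0,0,0,0,0,0,8.54]]'; python3 - <<'E'
from h import *
print(bot.camera_info('wrist'))
p,d=bot.snapshot('wrist'); cv2.imwrite('pics/w1.png',p)
E
```

```text
time_s: 1.3
ee_pos: [0.4479, -0.0838, 0.3422]
orientation: [3.141, -0.001, 1.815]
wrist_force: [1.2, -0.6, 0.4]
opening: 0.994
finger_force: 0.0
time_s: 1.5
ee_pos: [0.4471, -0.0864, 0.342]
orientation: [-3.141, -0.0, 1.809]
wrist_force: [-0.1, -0.1, -0.3]
opening: 1.008
finger_force: 0.0
{'fx': 325.19226210127806, 'fy': 325.19226210127806, 'cx': 279.00009584727866, 'cy': 205.3105572369581, 'R': array([[ 9.71669479e-01,  2.36341932e-01, -9.56247925e-04],
       [ 2.27746448e-01, -9.35234301e-01,  2.71050471e-01],
       [ 6.31662762e-02, -2.63589253e-01, -9.62564661e-01]]), 't': array([-0.41359499, -0.2451114 ,  0.42333996])}
```

View pics/w1.png

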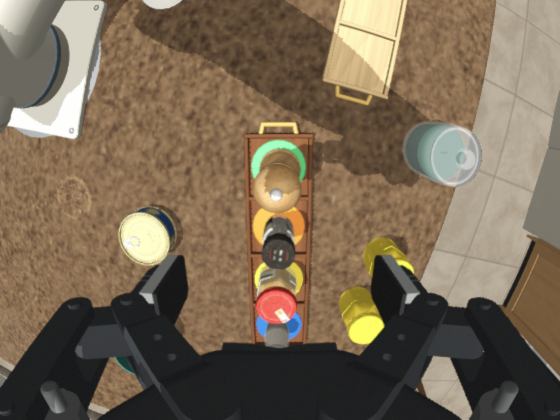

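The wrist view, with its axis aligned to the rack, shows the mill's knob at (276,194), the black cap at (278,252) and the red lid at (276,306). Next I'll cast those rays.

```bash
cat >> h.py <<'E'
def wray(px,z,c=None):
    c=c or bot.camera_info('wrist'); R,t=c['R'],np.array(c['t'])
    v=np.array([px[0]-c['cx'],px[1]-c['cy']]); r=np.hypot(*v); th=r/c['fx']
    d=R.T@np.array([*(v/r*np.sin(th)),np.cos(th)]); o=-R.T@t
    return o+d*(z-o[2])/d[2]
E
python3 - <<'E'
from h import *
print(bot.sense()['ee_pos'])
for px,z in(((276,194),.185),((278,254),.12),((276,306),.101),((278,163),.015),((279,228),.015)): print(px,wray(px,z).round(4))
E
```

```text
[ 0.44693843 -0.08703641  0.34204538]
(276, 194) [ 0.4445 -0.0898  0.185 ]
(278, 254) [ 0.4669 -0.1761  0.12  ]
(276, 306) [ 0.4845 -0.261   0.101 ]
(278, 163) [ 0.4448 -0.0858  0.015 ]
(279, 228) [ 0.4691 -0.1805  0.015 ]
```

Agreement is within 3 mm, so I'll descend on the mill, grip it and lift.

```bash
python3 -m creep '[[0,-0.1,-4,0,0,0,8.54],[-0.1,-0.1,-8,0,0,0,8.54],[-0.1,-0.1,-12,0,0,0,8.54],[-0.1,-0.1,-16,0,0,0,8.54],[-0.1,-0.1,-18,0,0,0,8.54],[-0.1,-0.1,-19.5,0,0,0,8.54],[-0.1,-0.1,-19.5,0,0,0,8.54],[-0.1,-0.1,-19.5,0,0,0,3],[-0.1,-0.1,-19.5,0,0,0,3],[-0.1,-0.1,-19.5,0,0,0,3],[-0.1,-0.1,-19.5,0,0,0,3],[-0.1,-0.1,-19.5,0,0,0,3]]'; python3 -m creep '[[0,0,0,0,0,0,3],[0,0,0,0,0,0,3],[0,0,0,0,0,0,3]]'
```

```text
time_s: 2.75
ee_pos: [0.4467, -0.0885, 0.1488]
orientation: [3.14, 0.002, 1.807]
wrist_force: [-0.3, -1.2, 8.5]
opening: 0.535
finger_force: 60.4
time_s: 3.05
ee_pos: [0.4467, -0.0885, 0.1488]
orientation: [3.14, 0.002, 1.807]
wrist_force: [-1.7, -1.1, 8.3]
opening: 0.53
finger_force: 60.4
```

```bash
python3 -m creep '[[0,0,2,0,0,0,3],[0,0,5,0,0,0,3],[0,0,9,0,0,0,3],[0,0,13,0,0,0,3],[1,2.5,15,0,0,-2,3],[2.5,6,15,0,0,-4,3],[4,9.5,15,0,0,-6,3],[5.5,13,15,0,0,-8,3],[7,16.5,15,0,0,-10.5,3],[7.6,18.2,15,0,0,-12.3,3],[7.6,18.2,15,0,0,-12.3,3],[7.6,18.2,15,0,0,-12.3,3]]'; python3 -m creep '[[0,0,0,0,0,0,3],[0,0,0,0,0,0,3]]'; python3 - <<'E'
from h import *
print(bot.sense()['ee_pos'])
p,d=bot.snapshot('wrist'); cv2.imwrite('pics/w2.png',p)
import pickle; pickle.dump(bot.camera_info('wrist'),open('pics/w2.pkl','wb'))
E
```

```text
time_s: 4.25
ee_pos: [0.522, 0.0943, 0.2973]
orientation: [-3.141, 0.0, 1.595]
wrist_force: [-1.2, 0.6, -2.2]
opening: 0.532
finger_force: 62.5
time_s: 4.45
ee_pos: [0.5219, 0.0933, 0.2976]
orientation: [3.141, 0.0, 1.592]
wrist_force: [0.1, 0.0, -2.3]
opening: 0.53
finger_force: 62.4
[0.52189291 0.09326807 0.29756526]
```

View pics/w2.png

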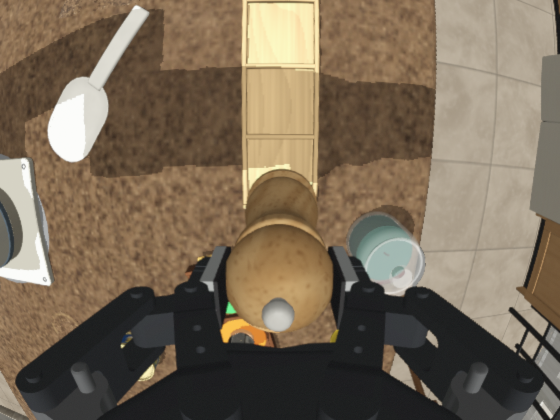

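The mill is held upright. The rack's dividers show at rows 66 and 135 about column 281, so I'll check the rack pose from those.

```bash
python3 - <<'E'
from h import *
import pickle; c=pickle.load(open('pics/w2.pkl','rb'))
for px in((281,66),(281,135),(244,66),(318,66),(243,135),(319,135),(244,204),(318,204)): print(px,wray(px,.022,c).round(4))
E
```

```text
(281, 66) [0.5216 0.2248 0.022 ]
(281, 135) [0.5235 0.1379 0.022 ]
(244, 66) [0.476  0.2245 0.022 ]
(318, 66) [0.5673 0.2266 0.022 ]
(243, 135) [0.476  0.1373 0.022 ]
(319, 135) [0.571  0.1393 0.022 ]
(244, 204) [0.4772 0.0478 0.022 ]
(318, 204) [0.5738 0.0498 0.022 ]
```

```bash
python3 -m creep '[[0.1,0,-4,0,0,0,3],[0.1,0,-8,0,0,0,3],[0.1,0,-11,0,0,0,3],[0.1,0,-13,0,0,0,3],[0.1,0,-14,0,0,0,3],[0.1,0,-14.6,0,0,0,3],[0.1,0,-15,0,0,0,3],[0.1,0,-15.1,0,0,0,3],[0.1,0,-15.1,0,0,0,3],[0.1,0,-15.1,0,0,0,3]]'; python3 -m creep '[[0,0,0,0,0,0,6],[0,0,0,0,0,0,8.54],[0,0,0,0,0,0,8.54],[0,0,0,0,0,0,8.54],[0,0,0,0,0,0,8.54]]'
```

```text
time_s: 5.5
ee_pos: [0.5235, 0.0941, 0.1469]
orientation: [3.14, -0.0, 1.593]
wrist_force: [0.5, -0.7, -2.7]
opening: 0.531
finger_force: 62.5
time_s: 6.0
ee_pos: [0.5231, 0.0941, 0.1463]
orientation: [3.142, -0.0, 1.593]
wrist_force: [-0.2, -0.3, 0.5]
opening: 1.001
finger_force: 0.0
```

```bash
python3 -m creep '[[0,0,4,0,0,0,8.54],[0,0,8,0,0,0,8.54],[0,0,11,0,0,0,8.54],[-1,-4,11,0,0,2,8.54],[-2,-8.5,11,0,0,5,8.54],[-3,-13,11,0,0,8,8.54],[-4,-17.5,11,0,0,10,8.54],[-5,-22,11,0,0,12,8.54],[-5.4,-26.8,11,0,0,12.3,8.54],[-5.4,-26.8,9,0,0,12.3,8.54],[-5.4,-26.8,5,0,0,12.3,8.54],[-5.4,-26.8,3,0,0,12.3,8.54]]'; python3 -m creep '[[0,0,-3,0,0,0,8.54],[0,0,-6,0,0,0,8.54],[0,0,-8,0,0,0,8.54],[0,0,-9.5,0,0,0,8.54],[0,0,-10.4,0,0,0,8.54],[0,0,-10.4,0,0,0,8.54],[0,0,-10.4,0,0,0,2],[0,0,-10.4,0,0,0,2],[0,0,-10.4,0,0,0,2],[0,0,-10.4,0,0,0,2],[0,0,-10.4,0,0,0,2],[0,0,-10.4,0,0,0,2]]'; python3 -m creep '[[0,0,0,0,0,0,2],[0,0,0,0,0,0,2]]'
```

```text
time_s: 7.2
ee_pos: [0.4681, -0.1741, 0.1738]
orientation: [-3.14, -0.002, 1.806]
wrist_force: [-0.5, -0.2, 0.2]
opening: 1.0
finger_force: 0.0
time_s: 8.4
ee_pos: [0.4695, -0.1742, 0.0732]
orientation: [3.14, 0.001, 1.808]
wrist_force: [-0.7, -0.1, 6.3]
opening: 0.46
finger_force: 58.9
time_s: 8.6
ee_pos: [0.4696, -0.1742, 0.0732]
orientation: [3.14, 0.001, 1.808]
wrist_force: [-0.9, -0.3, 4.8]
opening: 0.469
finger_force: 58.9
```

```bash
python3 -m creep '[[0,0,2,0,0,0,2],[0,0,6,0,0,0,2],[0,0,10,0,0,0,2],[0,0,14,0,0,0,2],[0,0,18,0,0,0,2],[0,0,20,0,0,0,2],[0.7,4,20,0,0,-2,2],[1.4,8,20,0,0,-4,2],[2,12,20,0,0,-6,2],[2.7,16,20,0,0,-8,2],[3.2,20,20,0,0,-9,2],[3.7,24,20,0,0,-10,2]]'; python3 -m creep '[[0.5,4,0,0,0,-1,2],[1,8,0,0,0,-2,2],[1.4,11,0,0,0,-2.3,2],[1.5,11.7,0,0,0,-2.3,2],[1.5,11.7,0,0,0,-2.3,2],[1.5,11.7,-4,0,0,-2.3,2],[1.5,11.7,-8,0,0,-2.3,2],[1.5,11.7,-12,0,0,-2.3,2],[1.5,11.7,-15,0,0,-2.3,2],[1.5,11.7,-17,0,0,-2.3,2],[1.5,11.7,-17,0,0,-2.3,2]]'
```

```text
time_s: 9.8
ee_pos: [0.506, 0.0678, 0.2726]
orientation: [3.141, 0.0, 1.632]
wrist_force: [1.2, 0.2, 0.3]
opening: 0.466
finger_force: 59.7
time_s: 10.9
ee_pos: [0.5196, 0.1813, 0.1]
orientation: [-3.137, 0.001, 1.591]
wrist_force: [-0.1, -1.0, -0.0]
opening: 0.462
finger_force: 59.8
```

```bash
python3 -m creep '[[0.2,0.1,-1.5,0,0,0,2],[0.2,0.1,-2.5,0,0,0,2],[0.2,0.1,-3,0,0,0,2],[0.2,0.1,-3,0,0,0,2],[0.2,0.1,-3,0,0,0,2]]';python3 - <<'E'
from h import *
s=bot.sense(); print(s['ee_pos'],s['wrist_force'])
E
```

```text
time_s: 11.4
ee_pos: [0.5234, 0.184, 0.0729]
orientation: [3.141, -0.0, 1.593]
wrist_force: [0.9, 0.4, -0.4]
opening: 0.46
finger_force: 59.8
[0.52335664 0.18399972 0.07292139] [ 0.893505    0.39503075 -0.43416754]
```

```bash
python3 -m creep '[[-0.1,-0.1,-0.2,0,0,0,2],[-0.1,-0.1,-0.2,0,0,0,2],[-0.1,-0.1,-0.2,0,0,0,2]]'; python3 -m creep '[[0,0,0,0,0,0,6],[0,0,0,0,0,0,8.54],[0,0,0,0,0,0,8.54],[0,0,0,0,0,0,8.54],[0,0,4,0,0,0,8.54],[0,0,8,0,0,0,8.54],[0,0,12,0,0,0,8.54],[0,0,17,0,0,0,8.54],[0,0,17,0,0,0,8.54]]';  python3 -m creep '[[-0.5,-4.5,0,0,0,2,8.54],[-0.9,-9,0,0,0,4,8.54],[-1.3,-13.5,0,0,0,6,8.54],[-1.7,-18,0,0,0,8,8.54],[-2,-22.5,0,0,0,9,8.54],[-2.3,-27,0,0,0,10,8.54],[-2.6,-31.5,0,0,0,11,8.54],[-3,-36,0,0,0,12,8.54],[-3.4,-40.5,0,0,0,12.3,8.54],[-3.6,-44.2,0,0,0,12.3,8.54],[-3.6,-44.2,0,0,0,12.3,8.54],[-3.6,-44.2,0,0,0,12.3,8.54]]'
```

```text
time_s: 11.7
ee_pos: [0.5221, 0.1831, 0.0705]
orientation: [3.141, -0.0, 1.593]
wrist_force: [0.9, -0.3, 0.1]
opening: 0.467
finger_force: 59.8
time_s: 12.6
ee_pos: [0.5241, 0.1835, 0.2469]
orientation: [3.132, -0.002, 1.593]
wrist_force: [0.1, 0.0, -0.5]
opening: 0.997
finger_force: 0.0
time_s: 13.8
ee_pos: [0.4857, -0.2596, 0.2397]
orientation: [-3.141, -0.001, 1.806]
wrist_force: [0.4, -0.1, -0.1]
opening: 1.0
finger_force: 0.0
```

```bash
python3 -m creep '[[0,0,-4,0,0,0,8.54],[0,0,-8,0,0,0,8.54],[0,0,-12,0,0,0,8.54],[0,0,-15,0,0,0,8.54],[0,0,-17,0,0,0,8.54],[0,0,-18,0,0,0,8.54],[0,0,-18,0,0,0,8.54],[0,0,-18,0,0,0,4],[0,0,-18,0,0,0,4],[0,0,-18,0,0,0,4],[0,0,-18,0,0,0,4],[0,0,-18,0,0,0,4]]'; python3 -m creep '[[0,0,0,0,0,0,4],[0,0,0,0,0,0,4]]'
```

```text
time_s: 15.0
ee_pos: [0.4867, -0.2593, 0.0621]
orientation: [3.14, 0.002, 1.807]
wrist_force: [-1.1, 1.6, 7.1]
opening: 0.649
finger_force: 61.6
time_s: 15.2
ee_pos: [0.4867, -0.2593, 0.0621]
orientation: [3.14, 0.002, 1.807]
wrist_force: [-0.6, 1.9, 7.9]
opening: 0.645
finger_force: 61.6
```

```bash
python3 -m creep '[[0,0,2,0,0,0,4],[0,0,6,0,0,0,4],[0,0,10,0,0,0,4],[0,0,14,0,0,0,4],[0,0,18,0,0,0,4],[0,0,20,0,0,0,4],[0.3,4,20,0,0,-1,4],[0.6,8,20,0,0,-2,4],[0.8,12,20,0,0,-3,4],[1,16,20,0,0,-4,4],[1.3,20,20,0,0,-5,4],[1.5,24,20,0,0,-6,4]]'; python3 -m creep '[[0.3,4,0,0,0,-1,4],[0.6,8,0,0,0,-2,4],[0.8,12,0,0,0,-3,4],[1,16,0,0,0,-4,4],[1.3,20,0,0,0,-5,4],[1.5,24,0,0,0,-6,4],[1.7,28,0,0,0,-6.3,4],[1.8,29.3,0,0,0,-6.3,4],[1.8,29.3,0,0,0,-6.3,4],[1.8,29.3,0,0,0,-6.3,4],[1.8,29.3,0,0,0,-6.3,4]]'
```

```text
time_s: 16.4
ee_pos: [0.5008, -0.0173, 0.2608]
orientation: [3.141, 0.0, 1.702]
wrist_force: [0.2, 0.4, -4.0]
opening: 0.644
finger_force: 64.0
time_s: 17.5
ee_pos: [0.5191, 0.273, 0.2605]
orientation: [3.142, 0.0, 1.592]
wrist_force: [0.3, -0.6, -3.7]
opening: 0.645
finger_force: 64.0
```

Target TCP z is 0.0591, so the lowering is −20.1 cm.

```bash
python3 -m creep '[[0,0,-4,0,0,0,4],[0,0,-8,0,0,0,4],[0,0,-12,0,0,0,4],[0,0,-15,0,0,0,4],[0,0,-17,0,0,0,4],[0,0,-18.5,0,0,0,4],[0,0,-19.5,0,0,0,4],[0,0,-20.1,0,0,0,4],[0,0,-20.1,0,0,0,4],[0,0,-20.1,0,0,0,4],[0,0,-20.1,0,0,0,4]]'; python3 -m creep '[[0,0,0,0,0,0,6.5],[0,0,0,0,0,0,8.54],[0,0,0,0,0,0,8.54],[0,0,0,0,0,0,8.54],[0,0,4,0,0,0,8.54],[0,0,8,0,0,0,8.54],[0,0,12,0,0,0,8.54],[0,0,16,0,0,0,8.54],[0,0,18,0,0,0,8.54],[0,0,18,0,0,0,8.54]]'
```

```text
time_s: 18.6
ee_pos: [0.5195, 0.2741, 0.0598]
orientation: [3.141, -0.0, 1.593]
wrist_force: [0.1, -0.7, -4.4]
opening: 0.642
finger_force: 63.9
time_s: 19.6
ee_pos: [0.5202, 0.2745, 0.2428]
orientation: [3.136, -0.002, 1.593]
wrist_force: [0.9, -0.3, 1.0]
opening: 1.002
finger_force: 0.0
```

```bash
python3 -m creep '[[0,-4.5,0,0,0,1,8.54],[0,-9,0,0,0,2,8.54],[0,-13.5,0,0,0,3,8.54],[0,-18,0,0,0,4,8.54],[0,-22.5,0,0,0,5,8.54],[0,-27,0,0,0,6,8.54],[0,-31.5,0,0,0,7,8.54],[0,-36,0,0,0,8,8.54],[-0.2,-40.5,0,0,0,9,8.54],[-0.4,-45,0,0,0,10,8.54],[-0.6,-49.5,0,0,0,11,8.54],[-0.8,-54,0,0,0,12,8.54]]'; python3 -m creep '[[0,-4,0,0,0,0.3,8.54],[0,-7,0,0,0,0.3,8.54],[0,-7,0,0,0,0.3,8.54],[0,-7,0,0,0,0.3,8.54],[0,-7,0,0,0,0.3,8.54]]'; python3 - <<'E'
from h import *
print(bot.sense()['ee_pos'])
c=bot.camera_info('wrist')
p,d=bot.snapshot('wrist'); q,_=bot.snapshot('top'); cv2.imwrite('pics/both.png',np.hstack([p[:,100:460],cv2.resize(q[150:260,100:390],None,fx=1.5,fy=1.5) if 0 else cv2.resize(q[140:300,100:400],(400,420))]))
import pickle; pickle.dump(c,open('pics/w3.pkl','wb'))
E
```

```text
time_s: 20.8
ee_pos: [0.5104, -0.2676, 0.2382]
orientation: [-3.141, -0.001, 1.803]
wrist_force: [1.0, -0.1, -0.8]
opening: 0.998
finger_force: 0.0
time_s: 21.3
ee_pos: [0.511, -0.3349, 0.2388]
orientation: [-3.141, -0.001, 1.808]
wrist_force: [-0.5, 0.6, -0.0]
opening: 1.001
finger_force: 0.0
[ 0.511013   -0.33493397  0.23878522]
```

View pics/both.png

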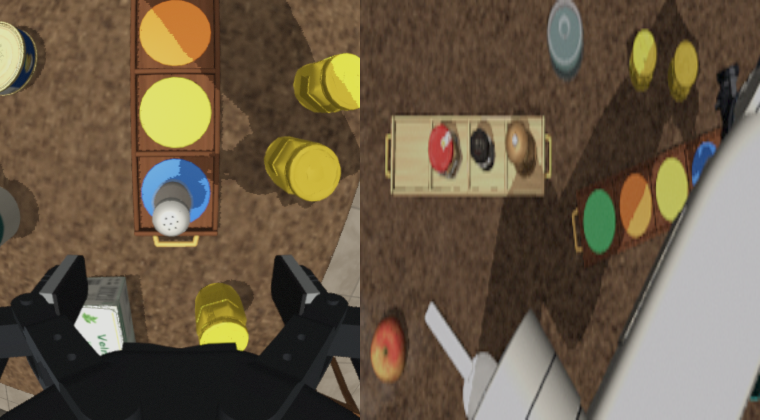

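Three things are placed, in compartments +45, −45 and −135. The salt shaker is still in the dark rack, with its dome at wrist (271,219) and the pad centre at (275,190).

```bash
python3 - <<'E'
from h import *
import pickle; c=pickle.load(open('pics/w3.pkl','rb'))
for px,z in(((271,219),.105),((275,190),.015),((275,112),.015)): print(px,wray(px,z,c).round(4))
E
```

```text
(271, 219) [ 0.5085 -0.3545  0.105 ]
(275, 190) [ 0.5096 -0.3493  0.015 ]
(275, 112) [ 0.4894 -0.265   0.015 ]
```

```bash
python3 -m creep '[[-0.1,-1.8,0,0,0,0,8.54],[-0.1,-1.8,-4,0,0,0,8.54],[-0.1,-1.8,-8,0,0,0,8.54],[-0.1,-1.8,-12,0,0,0,8.54],[-0.1,-1.8,-15,0,0,0,8.54],[-0.1,-1.8,-17,0,0,0,8.54],[-0.1,-1.8,-18.1,0,0,0,8.54],[-0.1,-1.8,-18.1,0,0,0,8.54],[-0.1,-1.8,-18.1,0,0,0,2.5],[-0.1,-1.8,-18.1,0,0,0,2.5],[-0.1,-1.8,-18.1,0,0,0,2.5],[-0.1,-1.8,-18.1,0,0,0,2.5]]'; python3 -m creep '[[0,0,0,0,0,0,2.5],[0,0,0,0,0,0,2.5],[0,0,0,0,0,0,2.5]]'
```

```text
time_s: 22.6
ee_pos: [0.5105, -0.3544, 0.06]
orientation: [3.14, 0.002, 1.808]
wrist_force: [-2.1, 0.8, 7.0]
opening: 0.438
finger_force: 59.3
time_s: 22.9
ee_pos: [0.5105, -0.3544, 0.0599]
orientation: [3.14, 0.002, 1.808]
wrist_force: [-1.9, 0.0, 7.4]
opening: 0.434
finger_force: 59.3
```

```bash
python3 -m creep '[[0,0,2,0,0,0,2.5],[0,0,6,0,0,0,2.5],[0,0,10,0,0,0,2.5],[0,0,14,0,0,0,2.5],[0,0,18,0,0,0,2.5],[0,0,20,0,0,0,2.5],[0,4,20,0,0,-1,2.5],[0,8,20,0,0,-2,2.5],[0,12.5,20,0,0,-3,2.5],[0,17,20,0,0,-4,2.5],[0,21.5,20,0,0,-5,2.5],[0,26,20,0,0,-6,2.5]]'; python3 -m creep '[[0,4.5,0,0,0,-1,2.5],[0,9,0,0,0,-2,2.5],[0,13.5,0,0,0,-3,2.5],[0,18,0,0,0,-4,2.5],[0,22.5,0,0,0,-5,2.5],[0.2,27,0,0,0,-6,2.5],[0.4,31.5,0,0,0,-6.3,2.5],[0.5,36,0,0,0,-6.3,2.5],[0.6,40,0,0,0,-6.3,2.5],[0.7,43.5,0,0,0,-6.3,2.5],[0.7,45.6,0,0,0,-6.3,2.5],[0.7,45.6,0,0,0,-6.3,2.5]]'; python3 -m creep '[[0,0,0,0,0,0,2.5],[0,0,0,0,0,0,2.5],[0,0,0,0,0,0,2.5]]'
```

```text
time_s: 24.1
ee_pos: [0.5097, -0.0922, 0.2588]
orientation: [3.141, 0.0, 1.702]
wrist_force: [0.5, -0.1, -1.0]
opening: 0.434
finger_force: 60.0
time_s: 25.3
ee_pos: [0.5165, 0.3646, 0.2579]
orientation: [-3.141, -0.0, 1.596]
wrist_force: [-1.0, 0.3, -1.8]
opening: 0.439
finger_force: 60.0
time_s: 25.6
ee_pos: [0.5173, 0.3611, 0.2587]
orientation: [3.141, -0.0, 1.592]
wrist_force: [0.0, 0.5, -1.7]
opening: 0.431
finger_force: 60.0
```

Target z is 0.0569, so −20.1 cm with +0.1 cm in y. Before handing in I'll retract and take a check picture.

```bash
python3 -m creep '[[0,0.1,-4,0,0,0,2.5],[0,0.1,-8,0,0,0,2.5],[0,0.1,-12,0,0,0,2.5],[0,0.1,-15,0,0,0,2.5],[0,0.1,-17,0,0,0,2.5],[0,0.1,-18.5,0,0,0,2.5],[0,0.1,-19.5,0,0,0,2.5],[0,0.1,-20.1,0,0,0,2.5],[0,0.1,-20.1,0,0,0,2.5],[0,0.1,-20.1,0,0,0,2.5],[0,0.1,-20.1,0,0,0,2.5]]'; python3 -m creep '[[0,0,0,0,0,0,6],[0,0,0,0,0,0,8.54],[0,0,0,0,0,0,8.54],[0,0,0,0,0,0,8.54],[0,0,4,0,0,0,8.54],[0,0,8,0,0,0,8.54],[0,0,12,0,0,0,8.54],[0,0,16,0,0,0,8.54],[0,0,20,0,0,0,8.54],[0,0,22,0,0,0,8.54]]'; python3 -m creep '[[-1,-4,0,0,0,0,8.54],[-2,-8,0,0,0,0,8.54],[-3,-12,0,0,0,0,8.54],[-4,-16,0,0,0,0,8.54],[-5,-20,0,0,0,0,8.54],[-6,-24,0,0,0,0,8.54],[-7,-28,0,0,0,0,8.54],[-8,-32,0,0,0,0,8.54],[-9,-36,0,0,0,0,8.54],[-10,-40,0,0,0,0,8.54],[-11,-45,0,0,0,0,8.54],[-11,-50,0,0,0,0,8.54]]'; python3 - <<'E'
from h import *
q,d=bot.snapshot('top'); cv2.imwrite('pics/end.png',q); P=points('top',d)
m=((P[...,2]>.06)&(d>0)).astype(np.uint8); m[:180]=0;m[222:]=0;m[:,:118]=0;m[:,245:]=0
a=np.radians(1.3); R=np.array([[np.cos(a),-np.sin(a)],[np.sin(a),np.cos(a)]])
n,l,s,ce=cv2.connectedComponentsWithStats(m)
for i in range(1,n):
    if s[i,4]>30:
        k=l==i; z=P[k][:,2]; t=P[k][z>np.percentile(z,90)-.012]; w=(t.max(0)+t.min(0))/2
        print(ce[i].round(1),'zmax',z.max().round(3),'rack frame',(R.T@(w[:2]-[.5205,.2275])).round(4))
cv2.imwrite('pics/endc.png',cv2.resize(q[140:300,90:450],None,fx=2.2,fy=2.2))
E
```

```text
time_s: 26.7
ee_pos: [0.5174, 0.3631, 0.0579]
orientation: [3.141, -0.0, 1.593]
wrist_force: [0.3, 0.0, -2.5]
opening: 0.435
finger_force: 60.0
time_s: 27.7
ee_pos: [0.5175, 0.3633, 0.2813]
orientation: [3.137, -0.002, 1.593]
wrist_force: [0.9, -0.5, 0.6]
opening: 0.997
finger_force: 0.0
time_s: 28.9
ee_pos: [0.4058, -0.1372, 0.2779]
orientation: [3.141, 0.001, 1.594]
wrist_force: [0.9, 0.5, -0.4]
opening: 0.999
finger_force: 0.0
[218.8 194.8] zmax 0.186 rack frame [-0.0017 -0.1327]
[161.4 196.2] zmax 0.105 rack frame [-0.0002  0.0452]
[190.2 195.5] zmax 0.125 rack frame [ 0.0011 -0.0433]
[132.4 196.8] zmax 0.106 rack frame [-0.      0.1349]
```

View pics/endc.png

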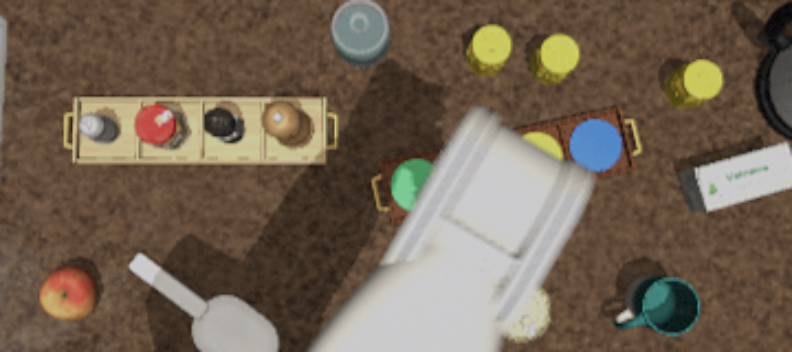

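All four stand upright and centred in the light rack. From the left they are salt (98,128), red lid (158,125), spice (222,124) and mill (287,124), and the bystanders haven't moved. I'll let the arm settle, then hand in.

```bash
python3 -m creep '[[0,0,0,0,0,0,8.54],[0,0,0,0,0,0,8.54],[0,0,0,0,0,0,8.54],[0,0,0,0,0,0,8.54],[0,0,0,0,0,0,8.54]]'; python3 -c "from plant import bot; print(bot.close_job())"
```

```text
time_s: 29.45
ee_pos: [0.4073, -0.1349, 0.2774]
orientation: [3.141, 0.0, 1.595]
wrist_force: [0.4, -0.5, -0.6]
opening: 0.996
finger_force: 0.0
the job is handed in; nothing more can be done
None
```

I moved all four to the light rack in reverse order (from the left: salt shaker, red-lidded jar, spice jar, pepper mill) and handed the job in at about 29 s; the last picture showed each upright within about 3 mm of its compartment's centre and the bystanders unmoved, but the hand-in returned no verdict.

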